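# Change the ribbon cassette of the jewellery tag printer

### The arm

A 6-joint arm with a two-finger parallel gripper is mounted at the origin on the work surface. World frame = base frame: x ahead of the robot, y to its left, z up, the work surface at z = 0. Lengths are in m, angles in degrees, forces in N, time in s.
With the tool pointing down it reaches from about 0.4 to 0.825 m from the base axis. Payload 7 kg.
Tool frame: the origin (TCP) lies at the very end of the fingers, on their centre line; the grasp point (between the pads) lies r.pinch_z behind it (r.pinch_z is the distance from the TCP to the grasp point, in m); z points along the fingers, y is the direction in which the jaws open and shut (so a half turn about z gives the same grasp; the last joint's range is limited). The gripper opens to 88 mm and grips with 3 to 60 N. Pads are 19 mm wide; open, the fingers measure 130 mm over their backs; the gripper's body (78 mm by 193 mm) begins 47 mm behind the grasp point.
Start: joints at [84.288, 20.546, 0.682, 0, -70.136, -16.507], TCP at [0.255, 0.625, 0.227] pointing down, gripper open.
Joint ranges: [-176.03, 176.03], [-82.01, 121.73], [-58.28, 71.71], [-173.87, 95.51], [-174.79, -0.11], [-173.66, 173.66]. Speed limits (degrees/s): [136.94, 136.94, 172.46, 180, 180, 180].

### API

Orientations are given as [roll, pitch, yaw] about the fixed x, y, z axes, in that order (R = Rz(yaw) Ry(pitch) Rx(roll)).
In Python, from plant import r gives the robot as it stands. The module is installed in compiled form; this text tells all that it offers.
- The arm moves only by the tool servo_tool, never from a script. Its argument "steps" is a list of rows, each a list of 5 numbers: the finger opening in cm, from 0 to 8.76, then the shift along the tool's x, y, z in cm, then the turn about the tool's z in degrees. In form: [[fingers, x, y, z, spin], ...]. A call has 1 to 8 rows; each row shifts and turns the commanded pose from where the row before left it, along the tool's axes as they then stand; what a row does not reach is not made up. A row lasts 1/8 s, in which the tool goes at most 62.5 mm and 10.7 degrees, less where a joint would pass 70% of its speed; a pose out of reach is approached as far as the arm can. A call with a gripper value outside its range is refused whole. The fingers move at their own pace and stop on an object; "squeeze" is the grip in N (left out, the last holds). Time passes only in rows, so rows that do not move let the fingers close. It gives the time, the measured TCP pose, the force and the opening at its end, in the units of the state.
- r.get_state(): the state, without advancing time (a new reading comes with each control period).
- r.capture(name): name is "scene" or "top"; returns the picture (400x640x3 uint8, red, green, blue); there is no depth.
- r.calibration(name): a dict with "K" (3x3 intrinsics, pixels), "rvec" (rotation vector, rad) and "tvec" (3), from world to camera coordinates, as OpenCV has them. Camera axes: x right, y down, z forward; pixel columns grow to the right and rows downward; lengths in m; the calibration is good to about 2 mm. A picture is of the moment at which its call begins. calibration takes no time and is no camera call.
- r.close_job(): hands the job in, once; it reports no verdict.
The state is a dict: "time_s": time; "joints": joint angles; "qd": joint speeds; "joint_torque": joint torques, N m; "tcp_pos": TCP position; "eef_rot": TCP orientation; "contact_force": force on the tool from outside, world axes, zero at the start; "moment": the same for the moment, N m; "gripper_width": finger opening in m.
Only numpy, scipy, OpenCV 4.12 (cv2) and the standard library are available. Lean on these libraries where they do the work, as an engineer would, in place of code of your own. Each camera call takes 0.05 s, during which the arm holds its last target.

### The job

Change the ribbon cassette of the tag printer: press down on the spent cassette in its top until the push-push catch lets go and the cassette rises, pull it out and put it in the wooden tray. Then take the fresh cassette of the same size from the stand and push it straight down into the printer until the catch holds it, and let go. Feel your way, never loading the printer or a cassette in it with more than 18 N, and leave everything else, the narrow cassette too, where it is.

Things in the scene. Friction and masses are not known exactly. Their poses are not given: they have to be found in the camera images.
- printer: White tag printer, fixed, 160 x 170 x 100 mm (x, y, z), flat top at 100 mm; origin at table level straight below the slot's centre. Its carriage pushes up with about 4 N at 0 to 8 N at 0.03: pressing to the stop takes 6 to 9 N, then the force climbs by 10 N or more per mm. A press counts only within about 1 mm of that hard stop.
- slot (a point): Centre of the slot's mouth, in the printer's top. Slot 22.5 mm (printer's x) by 58.5 mm (y), with a funnel 3 mm deep, 2.5 mm wide on each side. A 73 mm cassette stands 32.5 mm proud with the carriage up, 16 to 20 mm when caught, 2 to 14 mm at the stop. Caught, jaws hold it: do not pull it out then. It goes in or out freely, either way round, only with the carriage up.
- carriage (a joint): Travel (m) of the sprung carriage in the slot: 0 up, its floor 59.5 mm above the table; grows downward. Each press to the stop and release changes it over: up to caught, caught to up. It rests caught at 0.0125 to 0.0165; the hard stop lies anywhere from 0.019 to 0.030 (differs each time: feel for it). Pressed short of the stop it returns to where it was.
- spent: The spent cassette, caught in the printer's slot at the start: black plastic slab 20 mm thick (its x) x 56 mm wide (its y) x 73 mm high (its z), 0.11 kg, with a notch in each narrow side; origin at the centre of its underside.
- fresh: The fresh cassette, exactly like the spent one (20 x 56 x 73 mm, origin at the centre of its underside), standing upright in one of the stand's two pockets.
- narrow: A cassette for another machine, 20 x 36 x 52 mm, in the stand's other pocket; to be left there. Origin at the centre of its underside.
- stand: Grey stand fixed to the table, 60 x 156 x 32 mm (x, y, z), with two upright pockets at y = +38 and -38 mm, each 23 mm (x) by 60 mm (y), floor 6 mm above the table; origin at the centre of its underside. A cassette stands in a pocket with its thickness along the stand's x.
- tray: Shallow open wooden tray fixed to the table for spent cassettes, 130 x 130 x 30 mm, walls 4 mm, floor 4 mm thick; origin at the centre of its underside.
- bangle: Loose brass bangle lying flat, 68 mm across, 9 mm high; leave alone. Origin at the centre of its underside.
- loupe: Loose folding loupe, 60 mm long, 18 mm high; leave alone. Origin at the underside of its lens barrel.
- ring_box: Loose dark ring box, 50 x 50 x 36 mm; leave alone. Origin at the centre of its underside.
Mind the look-alikes: they are no part of the job. Leave any orange or yellow look-alike of the spent alone.

How it is judged:
By the outcome, as a careful person would: the job done as asked, in the order asked, and still so for the second after the job is handed in, with the robot touching nothing.
It also fails if it takes over 72 s, if anything falls off the work surface, if the arm or the gripper's body presses on something with over 40 N, if the wrist force passes 120 N, or if a joint passes its speed limit or range.

## Working session

There is one attempt and no reset: what is moved stays moved. The work goes in short steps, Python scripts to look and compute and a tool call to move; the robot and the scene stay as the last step left them, time stands still between calls to the robot, and variables do not carry over. Pictures are saved under pics/ and viewed, and the job is handed in when it is done.

Besides the shell and the picture viewer there is one more tool, called after "Call:" as a command line: name --pt "numbers of a row" for each row, then --argument value for the rest. servo_tool: Moves the arm, as the interface text tells. Its arguments: {"type":"object","properties":{"steps":{"type":"array","items":{"type":"array","items":{"type":"number"}}},"squeeze":{"type":"number"}},"required":["steps"]}

```bash
mkdir -p pics; cat > h.py <<'E'
import numpy as np,cv2
from plant import r
def cal(n):
    c=r.calibration(n);return np.array(c["K"]),np.array(c["rvec"],float).reshape(3,1),np.array(c["tvec"],float).reshape(3,1)
def onplane(n,px,z):
    K,rv,t=cal(n);R=cv2.Rodrigues(rv)[0]
    px=np.atleast_2d(px).astype(float)
    o=(-R.T@t).ravel();d=(R.T@np.linalg.inv(K)@np.c_[px,np.ones(len(px))].T).T
    return o+d*((z-o[2])/d[:,2])[:,None]
def proj(n,P):
    K,rv,t=cal(n);return cv2.projectPoints(np.atleast_2d(P).astype(float),rv,t,K,None)[0].reshape(-1,2)
E
python3 - <<'E'
from h import *
for n in("scene","top"):
    im=r.capture(n);np.save(n+'0.npy',im);cv2.imwrite(f'pics/{n}0.png',im[:,:,::-1])
    K,rv,t=cal(n);R=cv2.Rodrigues(rv)[0];print(n,K.tolist(),(-R.T@t).ravel(),R.tolist())
print(r.get_state(),r.pinch_z)
E
```

```text
scene [[398.1999293837658, 0.0, 320.37587497437266], [0.0, 398.1999293837658, 193.4684557187038], [0.0, 0.0, 1.0]] [1.22571812 0.52466681 0.70621669] [[-0.6176606744099324, 0.7864142541058535, -0.006921865832397622], [0.45176938983242965, 0.34759408649212076, -0.821634206594481], [-0.6437388520960202, -0.510618225267021, -0.5699730856165544]]
top [[426.8021684471382, 0.0, 318.1881105829574], [0.0, 426.8021684471382, 188.43989542672062], [0.0, 0.0, 1.0]] [ 0.32703331 -0.01158629  1.1190984 ] [[0.09842230424954623, -0.9951388284675927, 0.003429592156007008], [-0.9682027982352152, -0.09655360521313039, -0.2307828910683069], [0.22999215533515222, 0.01939364319806329, -0.9729992266635146]]
{'time_s': 0.1, 'joints': array([ 8.42856040e+01,  2.05887527e+01,  6.38617438e-01, -1.84434025e-02,
       -7.01361964e+01, -1.65075156e+01]), 'qd': array([-0.00253008, -0.11663266,  0.04293471,  0.14093789, -0.00173075,
       -0.04482523]), 'joint_torque': array([-2.19889800e-03, -5.84165418e+01,  2.93750024e+01,  7.01559126e+00,
        1.01273943e-02, -5.47622926e-05]), 'tcp_pos': array([0.25512932, 0.624446  , 0.22569503]), 'eef_rot': array([ 1.79912300e+02, -7.90860126e-03, -2.22281853e+01]), 'contact_force': array([-0.41515732,  0.2340083 ,  0.48943036]), 'moment': array([ 0.01182779, -0.00463043,  0.00084903]), 'gripper_width': 0.08799390568065248} 0.0188
```

View pics/scene0.png

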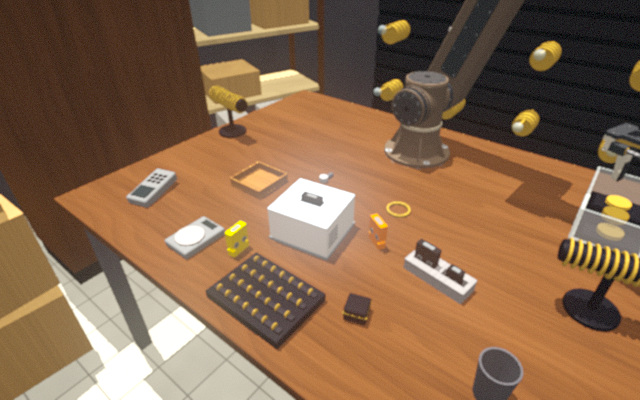

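View pics/top0.png

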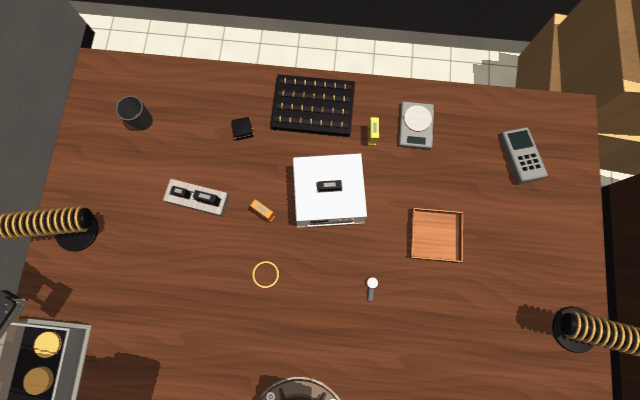

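The black slab in the printer is at top (330,186) and scene (312,198). Look-alikes:
- Orange block: top (262,210), scene (377,230).
- Yellow block: top (374,130), scene (236,240).
- Two black slabs in the stand: top (181,191) and (207,198), scene (428,253) and (456,275).
- Black ring box: top (242,128).

Next I'll take close crops to check the choice.

```bash
python3 - <<'E'
from h import *
a=np.load('top0.npy');b=np.load('scene0.npy')
def crop(im,x,y,w,h,s):return cv2.resize(im[y:y+h,x:x+w],(w*s,h*s),interpolation=cv2.INTER_CUBIC)
t=crop(a,285,145,90,90,4);u=crop(a,155,170,90,90,4)
v=crop(b,265,175,100,80,4);w=crop(b,395,230,90,80,4)
A=np.hstack([t,u]);cv2.imwrite('pics/c1.png',A[:,:,::-1]);B=np.hstack([v,w]);cv2.imwrite('pics/c2.png',B[:,:,::-1])
E
```

```text
(no output)
```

View pics/c1.png

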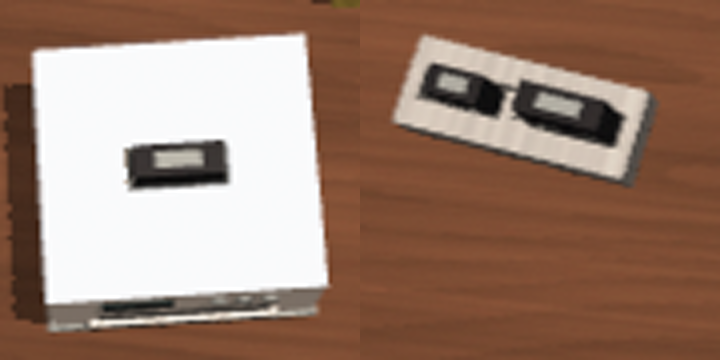

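View pics/c2.png

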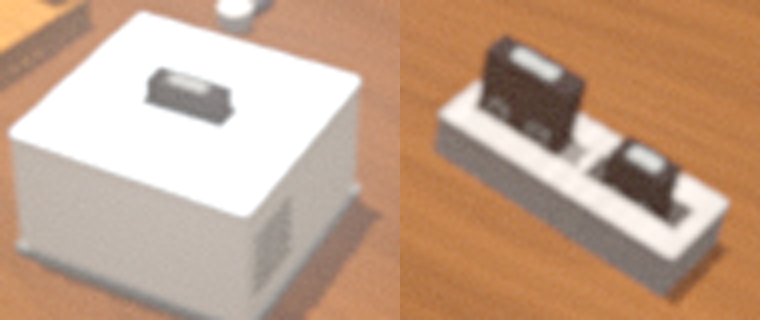

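```bash
python3 - <<'E'
from h import *
def quad(mask,n,z,box):
    x,y,w,h=box;m=np.zeros_like(mask);m[y:y+h,x:x+w]=mask[y:y+h,x:x+w]
    c=max(cv2.findContours(m,0,cv2.CHAIN_APPROX_NONE)[0],key=cv2.contourArea).reshape(-1,2)
    P=onplane(n,c,z)[:,:2]*1000
    rc=cv2.minAreaRect(P.astype(np.float32));return rc,len(c)
for n,bp,bs in(("top",(285,145,90,90),(155,170,80,60)),("scene",(260,170,110,90),(395,230,90,80))):
    im=np.load(n+'0.npy');hsv=cv2.cvtColor(im,cv2.COLOR_RGB2HSV);g=im.max(2)
    x,y,w,h=bp;print(n,np.percentile(g[y:y+h,x:x+w],[5,25,50,75,95]))
    wh=((im.min(2)>(230)).astype(np.uint8))*255
    print('printer',quad(wh,n,.1,bp))
    li=((hsv[:,:,1]<60)&(im.min(2)>(165 if n=="top" else 190))).astype(np.uint8)*255
    li=cv2.morphologyEx(li,cv2.MORPH_CLOSE,np.ones((3,3)))
    print('stand',quad(li,n,.032,bs))
    cv2.imwrite(f'pics/m_{n}.png',li)
# labels as blobs: centroid
for n,boxes in(("top",{'spent':(317,178,26,16),'fresh':(284-155+155-84,186,20,16)}),("scene",{'spent':(300,190,25,14),'fresh':(418,236,20,18)})):
    im=np.load(n+'0.npy').astype(int)
    for k,(x,y,w,h) in boxes.items():
        print(n,k);print(im[y:y+h,x:x+w].min(2))
E
```

```text
top [ 68.95 121.   223.5  251.   251.  ]
printer (((576.193603515625, -17.666664123535156), (158.51853942871094, 168.60826110839844), 9.376237869262695), 258)
stand (((531.489013671875, 327.59283447265625), (152.9302520751953, 57.62186813354492), 81.37454223632812), 149)
scene [148. 189. 195. 242. 255.]
printer (((581.576904296875, -14.986991882324219), (164.571533203125, 172.8408966064453), 9.359431266784668), 178)
stand (((537.1267700195312, 329.8330078125), (156.5208282470703, 60.92728042602539), 81.70773315429688), 192)
top spent
[[250 250 250 250 250 250 250 249 249 250 250 250 249 249 249 250 250 250
  250 250 250 250 250 250 250 249]
 [250 250 249 250 250 249 249 250 250 249 249 249 249 249 248 248 248 248
  248 248 248 248 248 248 249 250]
 [249 248 248 248 248 248 248 248 248 242 220 221 221 207 166 166 166 166
  152 109 108  96  52  93 204 249]
 [237 165 151 109 109  95  52  52  52  53  55  55  54  55  58  58  57  56
   53  52  52  52  52  63 156 239]
 [107  62  52  51  52  52  58  68  67  76  91  90  91 100 117 117 117 108
   78  52  52  53  52  62 131 226]
 [ 61  51  52  
[... 4881 characters left out ...]
  87  72
   82  81]
 [ 51  48  51  59  58  72 102 142 171 193 206 214 212 206 193 165 136 101
   82  75]
 [ 54  59  59  51  48  56  66  83 113 142 173 194 208 216 215 201 179 131
   88  79]
 [ 48  50  48  55  49  38  47  52  64  81 111 150 184 206 213 204 173 123
   85  73]
 [ 57  53  53  52  52  59  50  44  50  57  70  95 133 163 179 171 138  97
   76  78]
 [ 51  52  45  53  49  53  49  50  52  52  52  61  80  96 121 114  92  84
   78  78]
 [ 47  54  51  57  50  50  45  50  49  48  55  47  47  70  72  79  77  72
   74  77]
 [ 56  54  50  47  53  56  51  56  53  53  50  53  50  52  59  61  71  79
   76  79]
 [ 54  60  42  49  53  46  55  55  54  59  46  54  56  54  47  52  57  64
   71  60]]
```

```bash
python3 - <<'E'
from h import *
B={'spent':{'top':(321,181,16,7),'scene':(303,193,17,7)},'fresh':{'top':(194,190,17,11),'scene':(421,240,17,14)},'narrow':{'top':(172,186,14,9)}}
def cen(n,b,dark,light):
    im=np.load(n+'0.npy').astype(float).min(2);x,y,w,h=b
    W=np.clip((im[y:y+h,x:x+w]-dark)/(light-dark),0,1);W[W<.15]=0
    Y,X=np.mgrid[y:y+h,x:x+w];return np.array([(W*X).sum(),(W*Y).sum()])/W.sum()
ct=cen('top',B['spent']['top'],55,170);cs=cen('scene',B['spent']['scene'],132,215)
ft=cen('top',B['fresh']['top'],45,163);fs=cen('scene',B['fresh']['scene'],80,213)
def tri(a,b):
    Ps=[]
    for n in('top','scene'):
        K,rv,t=cal(n);Ps.append(K@np.c_[cv2.Rodrigues(rv)[0],t])
    X=cv2.triangulatePoints(Ps[0],Ps[1],a.reshape(2,1),b.reshape(2,1)).ravel();return X[:3]/X[3]
for k,a,b,z in(('spent',ct,cs,.118),('fresh',ft,fs,.079)):
    print(k,a,b,'tri',tri(a,b),onplane('top',a,z),onplane('scene',b,z))
for c,cc in(((576.2,-17.7),9.37),((531.5,327.6),-8.5)): pass
ang=np.radians(81.5);print('pocket',np.array([531.5,327.6])-38*np.array([np.cos(ang),np.sin(ang)]))
ang=np.radians(81.5);print('pocket scene',np.array([537.1,329.8])-38*np.array([np.cos(ang),np.sin(ang)]))
# edge angle of dark spent mask in top
im=np.load('top0.npy').min(2)
m=np.zeros_like(im);m[178:194,315:345]=(im[178:194,315:345]<150)*255
pts=onplane('top',cv2.findNonZero(m).reshape(-1,2),.11)[:,:2]*1000;print(cv2.minAreaRect(pts.astype(np.float32)))
# tray
im=np.load('top0.npy');hs=cv2.cvtColor(im,cv2.COLOR_RGB2HSV)
print(onplane('top',[[412,208],[463,209],[461,262],[409,260]],.03))
print(onplane('scene',[[259,163],[288,181],[261,195],[231,178]],.03))
E
```

```text
spent [329.03443329 184.13432568] [313.15870464 194.67524116] tri [ 0.57649566 -0.01575772  0.11705708] [[ 0.57691038 -0.01666281  0.118     ]] [[ 0.57703178 -0.01368424  0.118     ]]
fresh [203.91111816 193.89135489] [428.51517    245.43543223] tri [0.53060737 0.29181492 0.07872294] [[0.53068728 0.2914472  0.079     ]] [[0.53067107 0.29220026 0.079     ]]
pocket [525.88324238 290.01739719]
pocket scene [531.48324238 292.21739719]
((574.5306396484375, -16.1722412109375), (27.02008819580078, 61.4938850402832), 9.388585090637207)
[[ 0.55669778 -0.23738482  0.03      ]
 [ 0.56718453 -0.36935874  0.03      ]
 [ 0.43044285 -0.36710551  0.03      ]
 [ 0.42248019 -0.23623681  0.03      ]]
[[ 0.44651899 -0.35518618  0.03      ]
 [ 0.46992235 -0.20348812  0.03      ]
 [ 0.57574116 -0.21590087  0.03      ]
 [ 0.56695547 -0.35842091  0.03      ]]
```

Call:
servo_tool --pt "0 0 0 0 9.8" --pt "0 0 0 0 9.8" --pt "0 0 0 0 9.8" --pt "0 0 0 0 9.8" --pt "0 0 0 0 9.8" --pt "0 0 0 0 9.4" --squeeze 10

```text
time_s: 0.85
tcp_pos: [0.2551, 0.6246, 0.226]
eef_rot: [180.0, -0.1, -80.9]
contact_force: [0.1, -0.1, 0.2]
gripper_width: 0.0334
```

```bash
cat >> h.py <<'E'
def go(x,y,z,yaw=None):
    s=r.get_state();from scipy.spatial.transform import Rotation as Q
    R=Q.from_euler('xyz',s['eef_rot'],degrees=True).as_matrix()
    d=R.T@(np.array([x,y,z])-s['tcp_pos'])*100
    print('t',round(s['time_s'],2),'pos',np.round(s['tcp_pos'],4),'rot',np.round(s['eef_rot'],2),'F',np.round(s['contact_force'],2),'w',round(s['gripper_width'],4))
    print('tool shift cm',np.round(d,2),'rows>=',np.linalg.norm(d)/6.25,'spin',None if yaw is None else round((s['eef_rot'][2]-yaw+180)%360-180,2))
E
python3 -c "
from h import *
go(.5767,-.0155,.18,-80.6)"
```

```text
t 0.85 pos [0.2551 0.6246 0.226 ] rot [ 1.7998e+02 -5.0000e-02 -8.0940e+01] F [ 0.12 -0.15  0.24] w 0.0334
tool shift cm [ 68.27 -21.67   4.65] rows>= 11.48471382809485 spin -0.34
```

Call:
servo_tool --pt "0 5.2 -1.65 0 0" --pt "0 5.2 -1.65 0 0" --pt "0 5.2 -1.65 0 0" --pt "0 5.2 -1.65 0 0" --pt "0 5.2 -1.65 0 0" --pt "0 5.2 -1.65 0 0" --pt "0 5.2 -1.65 0 0" --pt "0 5.2 -1.65 0 0"

```text
time_s: 1.85
tcp_pos: [0.4536, 0.2342, 0.2265]
eef_rot: [180.0, 0.0, -80.6]
contact_force: [1.5, -0.0, 0.1]
gripper_width: 0.0004
```

Call:
servo_tool --pt "0 5.2 -1.65 0 0" --pt "0 5.2 -1.65 0 0" --pt "0 5.2 -1.65 0 0" --pt "0 5.2 -1.65 0 0" --pt "0 5.2 -1.65 2 0" --pt "0 0 0 0 0"

```text
time_s: 2.6
tcp_pos: [0.5767, -0.0104, 0.204]
eef_rot: [179.8, -0.0, -80.9]
contact_force: [0.3, -0.9, 0.4]
gripper_width: 0.0006
```

```bash
python3 -c "
from h import *
go(.5767,-.0155,.135,-80.6)"
```

```text
t 2.6 pos [ 0.5767 -0.0104  0.204 ] rot [ 1.7976e+02 -2.0000e-02 -8.0890e+01] F [ 0.31 -0.88  0.38] w 0.0006
tool shift cm [0.5  0.05 6.9 ] rows>= 1.1074790232332505 spin -0.29
```

Call:
servo_tool --pt "0 0.4 0.05 2.5 -0.2" --pt "0 0 0 2.5 0" --pt "0 0 0 2 0" --pt "0 0 0 0 0" --pt "0 0 0 0 0"

```text
time_s: 3.22
tcp_pos: [0.5777, -0.0107, 0.1375]
eef_rot: [-179.9, -0.0, -80.4]
contact_force: [-0.5, 0.2, 0.0]
gripper_width: 0.0005
```

```bash
python3 -c "
from h import *
go(.5767,-.0155,.125,-80.6)
for n in('scene','top'):
    im=r.capture(n);np.save(n+'1.npy',im)
a=np.load('scene1.npy')[150:270,250:380];b=np.load('top1.npy')[145:235,285:375]
cv2.imwrite('pics/d1.png',np.hstack([cv2.resize(a,(390,360),interpolation=2),cv2.resize(b,(360,360),interpolation=2)])[:,:,::-1])"
```

```text
t 3.23 pos [ 0.5777 -0.0107  0.1375] rot [-1.7995e+02 -1.0000e-02 -8.0370e+01] F [-0.49  0.24  0.01] w 0.0005
tool shift cm [0.45 0.18 1.25] rows>= 0.21423250311684452 spin 0.23
```

View pics/d1.png

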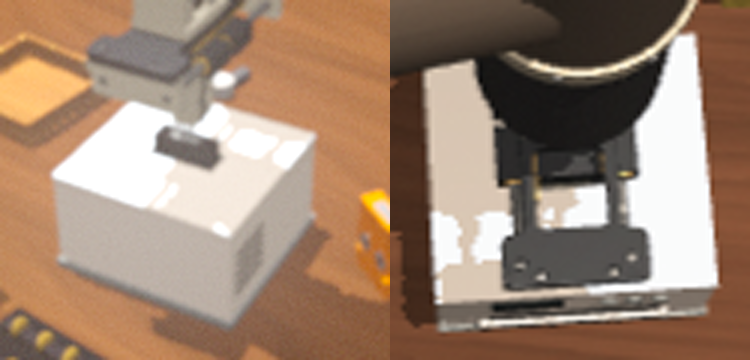

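Call:
servo_tool --pt "0 0.45 0.1 0.8 0" --pt "0 0 0 0 0" --pt "0 0 0 0.3 0" --pt "0 0 0 0.1 0" --pt "0 0 0 0 0"

```text
time_s: 3.95
tcp_pos: [0.577, -0.0158, 0.1245]
eef_rot: [180.0, -0.0, -80.4]
contact_force: [0.1, 0.6, 0.4]
gripper_width: 0.0006
```

Call:
servo_tool --pt "0 0 0 0.1 0" --pt "0 0 0 0.1 0" --pt "0 0 0 0.1 0" --pt "0 0 0 0.1 0" --pt "0 0 0 0.1 0" --pt "0 0 0 0 0"

```text
time_s: 4.7
tcp_pos: [0.5769, -0.0158, 0.1195]
eef_rot: [180.0, -0.0, -80.4]
contact_force: [-0.5, 0.4, -0.8]
gripper_width: 0.0005
```

Call:
servo_tool --pt "0 0 0 0.1 0" --pt "0 0 0 0.1 0" --pt "0 0 0 0 0"

```text
time_s: 5.08
tcp_pos: [0.5773, -0.0158, 0.118]
eef_rot: [-180.0, -0.0, -80.4]
contact_force: [-0.8, 1.2, 4.6]
gripper_width: 0.0005
```

Call:
servo_tool --pt "0 0 0 0.1 0" --pt "0 0 0 0.05 0"

```text
time_s: 5.32
tcp_pos: [0.5774, -0.0158, 0.1166]
eef_rot: [-179.9, -0.0, -80.4]
contact_force: [-1.8, 0.5, 4.9]
gripper_width: 0.0006
```

Call:
servo_tool --pt "0 0 0 0.05 0" --pt "0 0 0 0.05 0"

```text
time_s: 5.58
tcp_pos: [0.5774, -0.0157, 0.1156]
eef_rot: [-179.9, -0.0, -80.4]
contact_force: [-0.3, 0.0, 5.1]
gripper_width: 0.0005
```

Call:
servo_tool --pt "0 0 0 0.05 0" --pt "0 0 0 0.05 0"

```text
time_s: 5.82
tcp_pos: [0.5774, -0.0158, 0.1147]
eef_rot: [-179.9, -0.0, -80.4]
contact_force: [-0.9, 0.6, 6.8]
gripper_width: 0.0004
```

Call:
servo_tool --pt "0 0 0 0.05 0" --pt "0 0 0 0.05 0"

```text
time_s: 6.08
tcp_pos: [0.5774, -0.0157, 0.1137]
eef_rot: [-179.9, -0.0, -80.4]
contact_force: [-0.5, 0.3, 5.9]
gripper_width: 0.0004
```

Call:
servo_tool --pt "0 0 0 0.05 0" --pt "0 0 0 0.05 0"

```text
time_s: 6.32
tcp_pos: [0.5774, -0.0158, 0.1127]
eef_rot: [-179.9, -0.0, -80.4]
contact_force: [-2.1, 0.7, 5.6]
gripper_width: 0.0005
```

Call:
servo_tool --pt "0 0 0 0.05 0" --pt "0 0 0 0.05 0"

```text
time_s: 6.58
tcp_pos: [0.5775, -0.0157, 0.1117]
eef_rot: [-179.9, -0.0, -80.4]
contact_force: [-0.9, 1.6, 7.1]
gripper_width: 0.0005
```

Call:
servo_tool --pt "0 0 0 0.05 0" --pt "0 0 0 0.05 0"

```text
time_s: 6.82
tcp_pos: [0.5775, -0.0158, 0.1107]
eef_rot: [-179.9, -0.0, -80.4]
contact_force: [-1.1, -0.7, 6.4]
gripper_width: 0.0002
```

Call:
servo_tool --pt "0 0 0 0.05 0" --pt "0 0 0 0.05 0"

```text
time_s: 7.08
tcp_pos: [0.5775, -0.0158, 0.1098]
eef_rot: [-179.9, -0.0, -80.4]
contact_force: [-1.8, -0.9, 6.5]
gripper_width: 0.0007
```

Call:
servo_tool --pt "0 0 0 0.05 0" --pt "0 0 0 0.05 0"

```text
time_s: 7.32
tcp_pos: [0.5775, -0.0157, 0.1088]
eef_rot: [-179.9, -0.0, -80.4]
contact_force: [-0.6, 0.1, 6.1]
gripper_width: 0.0002
```

Call:
servo_tool --pt "0 0 0 0.05 0" --pt "0 0 0 0.05 0"

```text
time_s: 7.58
tcp_pos: [0.5775, -0.0158, 0.1078]
eef_rot: [-179.9, -0.0, -80.4]
contact_force: [-1.5, 0.6, 6.5]
gripper_width: 0.0006
```

Call:
servo_tool --pt "0 0 0 0.05 0" --pt "0 0 0 0.05 0"

```text
time_s: 7.82
tcp_pos: [0.5775, -0.0157, 0.1069]
eef_rot: [-179.9, -0.0, -80.4]
contact_force: [-2.0, 0.3, 6.9]
gripper_width: 0.0003
```

Call:
servo_tool --pt "0 0 0 0.05 0" --pt "0 0 0 0.05 0"

```text
time_s: 8.07
tcp_pos: [0.5776, -0.0158, 0.1059]
eef_rot: [-179.9, -0.0, -80.4]
contact_force: [-1.4, -0.2, 7.3]
gripper_width: 0.0006
```

Call:
servo_tool --pt "0 0 0 0.05 0" --pt "0 0 0 0.05 0"

```text
time_s: 8.32
tcp_pos: [0.5776, -0.0157, 0.1049]
eef_rot: [-179.9, -0.0, -80.4]
contact_force: [-1.6, 0.7, 7.8]
gripper_width: 0.001
```

Call:
servo_tool --pt "0 0 0 0.05 0" --pt "0 0 0 0.05 0"

```text
time_s: 8.57
tcp_pos: [0.578, -0.0157, 0.1045]
eef_rot: [-179.9, -0.0, -80.4]
contact_force: [-1.8, 0.2, 12.2]
gripper_width: 0.0007
```

Call:
servo_tool --pt "0 0 0 0 0" --pt "0 0 0 -0.1 0" --pt "0 0 0 -0.4 0" --pt "0 0 0 -0.7 0" --pt "0 0 0 -0.7 0" --pt "0 0 0 -0.7 0" --pt "0 0 0 -0.3 0" --pt "0 0 0 0 0"

```text
time_s: 9.57
tcp_pos: [0.5769, -0.0158, 0.132]
eef_rot: [180.0, 0.0, -80.4]
contact_force: [0.0, 0.6, -0.6]
gripper_width: 0.0003
```

Call:
servo_tool --pt "0 0 0 -1.2 0" --pt "0 0 0 -1.2 0" --pt "4.5 0 0 0 0" --pt "4.5 0 0 0 0"

```text
time_s: 10.07
tcp_pos: [0.5769, -0.0157, 0.1561]
eef_rot: [-180.0, 0.0, -80.4]
contact_force: [-0.4, -0.5, -0.5]
gripper_width: 0.0149
```

```bash
python3 -c "
from h import *
go(.5767,-.0155,.1055,-80.6)
for n in('scene','top'):
    im=r.capture(n);np.save(n+'2.npy',im)
a=np.load('scene2.npy')[150:270,250:380];b=np.load('top2.npy')[145:235,285:375]
cv2.imwrite('pics/d2.png',np.hstack([cv2.resize(a,(390,360),interpolation=2),cv2.resize(b,(360,360),interpolation=2)])[:,:,::-1])"
```

```text
t 10.07 pos [ 0.5769 -0.0157  0.1561] rot [-1.7999e+02  1.0000e-02 -8.0430e+01] F [-0.35 -0.51 -0.52] w 0.0149
tool shift cm [-0.03  0.02  5.06] rows>= 0.8100114051460843 spin 0.17
```

View pics/d2.png

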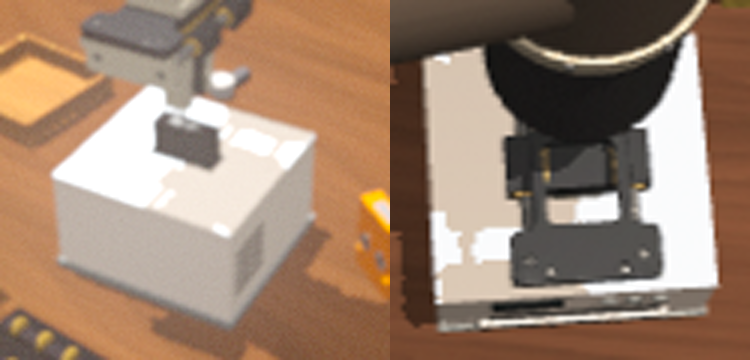

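The cassette has risen and stands clearly taller at about crop (188,138). Next I'll open the fingers over it.

Call:
servo_tool --pt "4.5 0 0 0 0" --pt "4.5 0 0 0 0" --pt "4.5 0 0 0 0" --pt "4.5 0 0 0 0"

```text
time_s: 10.68
tcp_pos: [0.577, -0.0158, 0.156]
eef_rot: [180.0, -0.0, -80.4]
contact_force: [0.5, -0.5, 0.4]
gripper_width: 0.0447
```

Call:
servo_tool --pt "4.5 0 0 1.5 0" --pt "4.5 0 0 1.5 0" --pt "4.5 0 0 1.5 0" --pt "4.5 0 0 0.5 0" --pt "4.5 0 0 0 0"

```text
time_s: 11.3
tcp_pos: [0.5768, -0.0159, 0.1055]
eef_rot: [179.9, -0.0, -80.4]
contact_force: [0.8, -0.2, 0.2]
gripper_width: 0.045
```

Call:
servo_tool --pt "1.5 0 0 0 0" --pt "1.5 0 0 0 0" --pt "1.5 0 0 0 0" --pt "1.5 0 0 0 0" --pt "1.5 0 0 0 0" --squeeze 8

```text
time_s: 11.92
tcp_pos: [0.5782, -0.0155, 0.1068]
eef_rot: [-179.9, -0.0, -80.4]
contact_force: [4.3, 1.4, 1.0]
gripper_width: 0.0203
```

Call:
servo_tool --pt "1.5 0 -0.1 0 0" --pt "1.5 0 -0.05 0 0" --pt "1.5 0 0 0 0" --squeeze 15

```text
time_s: 12.3
tcp_pos: [0.5786, -0.0155, 0.1062]
eef_rot: [-180.0, -0.0, -80.4]
contact_force: [3.1, 0.9, 3.7]
gripper_width: 0.0199
```

Call:
servo_tool --pt "1.5 0 -0.05 -0.1 0" --pt "1.5 0 -0.05 0 0" --pt "1.5 0 0 0 0"

```text
time_s: 12.68
tcp_pos: [0.5786, -0.0155, 0.1065]
eef_rot: [179.9, 0.0, -80.4]
contact_force: [-0.0, 1.2, -0.6]
gripper_width: 0.0202
```

Call:
servo_tool --pt "1.5 0 0 -0.5 0" --pt "1.5 0 0 -1 0" --pt "1.5 0 0 -1.5 0" --pt "1.5 0 0 -2 0" --pt "1.5 0 0 -2 0" --pt "1.5 0 0 -2 0" --pt "1.5 0 0 -0.5 0" --pt "1.5 0 0 0 0"

```text
time_s: 13.68
tcp_pos: [0.5793, -0.0153, 0.2024]
eef_rot: [-180.0, 0.0, -80.4]
contact_force: [-0.8, -0.6, -0.7]
gripper_width: 0.0197
```

```bash
python3 -c "
from h import *
go(.495,-.30,.1,-80.6)
for n in('scene','top'):
    im=r.capture(n);np.save(n+'3.npy',im)
a=np.load('scene3.npy')[110:270,220:380];b=np.load('top3.npy')[145:305,285:485]
cv2.imwrite('pics/d3.png',np.hstack([cv2.resize(a,(400,400),interpolation=2),cv2.resize(b,(400,400),interpolation=2)])[:,:,::-1])"
```

```text
t 13.68 pos [ 0.5793 -0.0153  0.2024] rot [-1.7997e+02  2.0000e-02 -8.0420e+01] F [-0.76 -0.58 -0.72] w 0.0197
tool shift cm [26.67 13.05 10.23] rows>= 5.024700948177266 spin 0.18
```

View pics/d3.png

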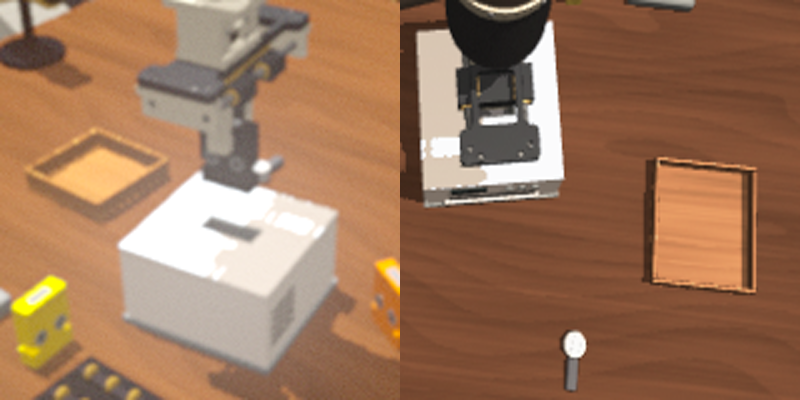

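Call:
servo_tool --pt "1.5 4 1.95 0 0" --pt "1.5 4.5 2.2 0 0" --pt "1.5 4.5 2.2 0 0" --pt "1.5 4.5 2.2 0 0" --pt "1.5 4.5 2.2 0 0" --pt "1.5 4 1.95 3 0" --pt "1.5 0.67 0.35 4 0" --pt "1.5 0 0 3.5 0"

```text
time_s: 14.78
tcp_pos: [0.4937, -0.3009, 0.0948]
eef_rot: [179.9, 0.1, -80.5]
contact_force: [1.6, 0.8, -1.0]
gripper_width: 0.02
```

```bash
python3 -c "
from h import *
go(.495,-.30,.1,-80.6)
im=np.load('scene3.npy').max(2);y0,y1,x0,x1=190,212,296,330
print(im[y0:y1,x0:x1])
"
```

```text
t 14.78 pos [ 0.4937 -0.3009  0.0948] rot [ 1.799e+02  5.000e-02 -8.054e+01] F [ 1.56  0.8  -0.98] w 0.02
tool shift cm [-0.07 -0.14 -0.52] rows>= 0.0865042885826119 spin 0.06
[[255 255 255 255 255 255 255 255 255 255 255 255 255 255 255 255 255 255
  255 255 255 255 255 255 255 255 255 255 255 255 255 255 255 252]
 [255 255 255 255 255 255 255 255 255 255 255 255 255 255 255 255 255 255
  255 255 255 255 255 255 255 255 255 255 255 255 255 255 255 255]
 [255 255 255 255 255 255 255 255 255 255 255 255 255 255 255 255 255 255
  255 255 255 255 255 255 255 255 255 255 255 255 255 255 255 251]
 [255 255 255 255 255 255 255 255 255 255 255 255 255 255 255 255 255 255
  255 255 255 255 255 255 255 255 255 255 255 255 255 255 251 246]
 [255 255 255 255 255 255 255 255 255 255 255 255 255 255 255 255 255 255
  255 255 255 255 255 255 255 255 255 255 255 255 255 253 253 254]
 [255 255 255 255 255 255 255 255 255 255 255 255 255 255 255 255 255 255
  255 255 255 255 255 255 255 255 255 255 255 255 255 255 255 255]
 [255 255 255 255 255 255 255 255 238 238 255 255 255 255 255 255 255 255
  25
[... 1478 characters left out ...]
 255 255 255 255 255 255 255 255 255 255 255 255 255 255 255 255 255
  255 249 243 240 235 226 226 237 247 249 248 247 246 247 247 248]
 [255 255 255 255 255 255 255 255 255 255 255 255 255 255 255 255 255 255
  255 250 248 248 246 245 243 247 249 247 248 247 247 247 247 247]
 [255 255 255 255 255 255 255 255 255 255 255 255 255 255 255 255 255 255
  252 248 248 249 247 248 247 248 248 247 247 247 247 248 246 247]
 [255 255 255 255 255 255 255 255 255 255 255 255 255 248 248 250 250 249
  248 247 247 247 248 247 249 247 248 246 247 247 246 247 246 246]
 [255 255 255 255 255 255 255 255 255 255 255 255 248 247 247 246 246 247
  247 248 248 247 247 247 248 248 247 247 248 248 247 247 246 247]]
```

Call:
servo_tool --pt "1.5 0 0 1.5 0" --pt "1.5 0 0 1.5 0" --pt "1.5 0 0 0.6 0" --pt "1.5 0 0 0.2 0" --pt "1.5 0 0 0.1 0" --pt "1.5 0 0 0 0"

```text
time_s: 15.52
tcp_pos: [0.4956, -0.3001, 0.0587]
eef_rot: [-179.9, -0.0, -80.4]
contact_force: [0.9, 0.7, -0.7]
gripper_width: 0.0198
```

```bash
python3 - <<'E'
from h import *
im=np.load('scene3.npy').max(2);m=np.zeros_like(im);m[194:209,298:328]=(im[194:209,298:328]<205)*255
P=onplane('scene',max(cv2.findContours(m,0,1)[0],key=cv2.contourArea).reshape(-1,2),.1)[:,:2]*1000
print('slot scene',cv2.minAreaRect(P.astype(np.float32)))
go(.495,-.3,.05)
E
```

```text
slot scene ((582.0009765625, -13.457000732421875), (24.035646438598633, 57.619140625), 12.148955345153809)
t 15.53 pos [ 0.4956 -0.3001  0.0587] rot [-1.7994e+02 -3.0000e-02 -8.0410e+01] F [ 0.93  0.7  -0.71] w 0.0198
tool shift cm [-0.02  0.06  0.87] rows>= 0.13895690813764738 spin None
```

Call:
servo_tool --pt "1.5 0 0 0.2 0" --pt "1.5 0 0 0.2 0" --pt "1.5 0 0 0.1 0" --pt "1.5 0 0 0.1 0" --pt "1.5 0 0 0 0"

```text
time_s: 16.15
tcp_pos: [0.4951, -0.3, 0.0519]
eef_rot: [180.0, 0.0, -80.4]
contact_force: [0.1, -0.5, -1.3]
gripper_width: 0.0198
```

Call:
servo_tool --pt "1.5 0 0 0.05 0" --pt "1.5 0 0 0.05 0" --pt "1.5 0 0 0 0"

```text
time_s: 16.52
tcp_pos: [0.4951, -0.3, 0.051]
eef_rot: [180.0, 0.0, -80.4]
contact_force: [0.4, 0.5, -1.8]
gripper_width: 0.0197
```

Call:
servo_tool --pt "1.5 0 0 0.05 0" --pt "1.5 0 0 0.05 0" --pt "1.5 0 0 0 0"

```text
time_s: 16.9
tcp_pos: [0.4954, -0.3001, 0.0508]
eef_rot: [-180.0, -0.0, -80.4]
contact_force: [-0.6, 1.4, 6.8]
gripper_width: 0.02
```

Call:
servo_tool --pt "1.5 0 0 -0.05 0" --pt "1.5 0 0 0 0" --pt "2.5 0 0 0 0" --pt "3.2 0 0 0 0" --pt "4 0 0 0 0" --pt "4 0 0 0 0" --pt "4 0 0 0 0"

```text
time_s: 17.77
tcp_pos: [0.4952, -0.3001, 0.0505]
eef_rot: [180.0, 0.0, -80.4]
contact_force: [-0.3, -0.1, 0.2]
gripper_width: 0.0403
```

Call:
servo_tool --pt "4.5 0 0 -1 0" --pt "4.5 0 0 -2 0" --pt "4.5 0 0 -3 0" --pt "4.5 0 0 -5 0" --pt "4.5 0 0 -4 0"

```text
time_s: 18.4
tcp_pos: [0.4954, -0.3003, 0.2034]
eef_rot: [-179.9, -0.1, -80.4]
contact_force: [0.0, 0.5, -0.9]
gripper_width: 0.0451
```

```bash
python3 -c "
from h import *
go(.5306,.2918,.19,-98.5)
for n in('scene','top'):
    im=r.capture(n);np.save(n+'4.npy',im)
a=np.load('scene4.npy')[110:270,220:380];b=np.load('top4.npy')[145:305,285:485]
cv2.imwrite('pics/d4.png',np.hstack([cv2.resize(a,(400,400),interpolation=2),cv2.resize(b,(400,400),interpolation=2)])[:,:,::-1])"
```

```text
t 18.4 pos [ 0.4954 -0.3003  0.2034] rot [-1.7991e+02 -6.0000e-02 -8.0410e+01] F [ 0.05  0.52 -0.89] w 0.0451
tool shift cm [-57.79 -13.33   1.3 ] rows>= 9.491974116473916 spin 18.09
```

View pics/d4.png

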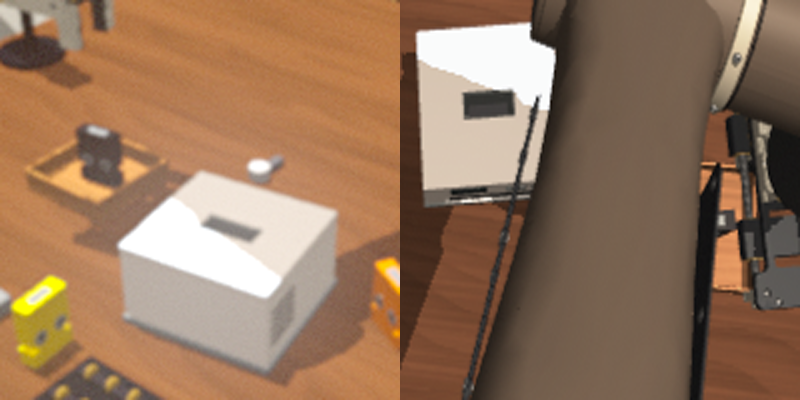

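Call:
servo_tool --pt "4.5 -5 -1.15 0 0" --pt "4.5 -5.9 -1.36 0 0" --pt "4.5 -5.9 -1.36 0 0" --pt "4.5 -5.9 -1.36 0 0" --pt "4.5 -5.9 -1.36 0 0" --pt "4.5 -5.9 -1.36 0 0" --pt "4.5 -5.9 -1.36 0 0" --pt "4.5 -5.9 -1.36 0 0"

```text
time_s: 19.5
tcp_pos: [0.5231, 0.1763, 0.2012]
eef_rot: [-179.9, 0.0, -80.4]
contact_force: [1.2, 0.0, 0.4]
gripper_width: 0.0448
```

Call:
servo_tool --pt "4.5 -5.9 -1.36 0 0" --pt "4.5 -4 -0.9 0 0" --pt "4.5 -1 -0.3 0 0" --pt "4.5 0 0 0 9" --pt "4.5 0 0 0 9" --pt "4.5 0 0 3 0" --pt "4.5 0 0 3 0" --pt "4.5 0 0 0 0"

```text
time_s: 20.5
tcp_pos: [0.5292, 0.2842, 0.1388]
eef_rot: [179.8, -0.2, -98.5]
contact_force: [0.1, 0.0, 0.7]
gripper_width: 0.0451
```

```bash
python3 - <<'E'
from h import *
go(.5306,.2918,.052,-98.5)
im=np.load('top4.npy').max(2);ys,ye,xs,xe=178,196,312,341
m=np.zeros_like(im);m[ys:ye,xs:xe]=(im[ys:ye,xs:xe]<130)*255
P=onplane('top',max(cv2.findContours(m,0,1)[0],key=cv2.contourArea).reshape(-1,2),.1)[:,:2]*1000
print('slot top',cv2.minAreaRect(P.astype(np.float32)))
print(im[ys:ye,xs:xe])
E
```

```text
t 20.5 pos [0.5292 0.2842 0.1388] rot [179.84  -0.19 -98.47] F [0.14 0.04 0.67] w 0.0451
tool shift cm [-0.8  -0.05  8.68] rows>= 1.3943953759056882 spin 0.03
slot top ((576.1408081054688, -15.958263397216797), (26.327550888061523, 58.35338592529297), 9.36089038848877)
[[215 215 215 215 215 216 215 215 215 215 215 215 231 250 250 251 251 251
  251 251 251 251 251 251 251 251 251 251 251]
 [215 215 216 215 215 215 215 215 215 215 215 215 215 215 215 231 251 251
  251 251 251 251 251 251 251 251 251 251 251]
 [216 216 216 216 216 216 215 213 213 213 213 212 211 212 212 212 211 211
  210 229 250 250 250 247 236 236 228 208 208]
 [216 216 216 215 212 211 202 179 179 179 170 146 146 145 145 137 112 113
  103  81  81  81 100 131 132 132 133 127 116]
 [217 216 216 198 133  81  80  80  79  80  79  77  73  73  73  71  66  66
   66  64  59  59  59  59  58  57  52  52  59]
 [216 216 216 206 158  69  59  58  52  53  52  52  53  52  53  52  51  52
   52  52  52  53  54  59  56  52  52  52  56]
 [216 216 216 206 158  65  52  52  52  52  52  52  52  53  54  52  52  52
   52  52  52  53  52  51  51 
[... 648 characters left out ...]
 56  63  67  68  68  67  67  67  67  67  66  67
   67  67  67  67  70  69  71  75  73  68  65]
 [217 216 216 216 191 106  88  83  71  75  76  75  77  79  85  85  84  86
   91  92  93 103 122 122 133 153 153 152 153]
 [217 217 217 217 194 123 121 122 132 153 153 153 152 164 184 185 184 194
  216 217 216 216 216 216 216 216 216 216 216]
 [217 217 217 218 218 218 217 217 217 217 218 217 216 217 217 216 216 217
  216 216 216 215 216 216 216 216 216 216 216]
 [217 217 217 217 217 217 217 217 217 218 217 218 218 217 217 217 217 216
  216 216 216 216 216 216 216 216 215 216 217]
 [217 218 217 217 217 217 217 217 217 217 217 217 216 217 217 217 217 217
  217 217 217 217 217 216 216 216 216 217 216]]
```

Call:
servo_tool --pt "4.5 -0.8 -0.05 0 0" --pt "4.5 0 0 2 0" --pt "4.5 0 0 2.5 0" --pt "4.5 0 0 0 0"

```text
time_s: 21.0
tcp_pos: [0.5319, 0.2938, 0.0954]
eef_rot: [180.0, -0.1, -98.4]
contact_force: [0.1, 0.0, 0.3]
gripper_width: 0.0451
```

```bash
python3 -c "
from h import *
go(.5306,.2918,.052,-98.5)
for n in('scene','top'):
    im=r.capture(n);np.save(n+'5.npy',im)
a=np.load('scene5.npy')[190:310,380:500];b=np.load('top5.npy')[150:250,150:250]
cv2.imwrite('pics/d5.png',np.hstack([cv2.resize(a,(400,400),interpolation=2),cv2.resize(b,(400,400),interpolation=2)])[:,:,::-1])"
```

```text
t 21.0 pos [0.5319 0.2938 0.0954] rot [ 1.7996e+02 -6.0000e-02 -9.8420e+01] F [0.07 0.04 0.25] w 0.0451
tool shift cm [0.21 0.1  4.34] rows>= 0.6955033649238795 spin 0.08
```

View pics/d5.png

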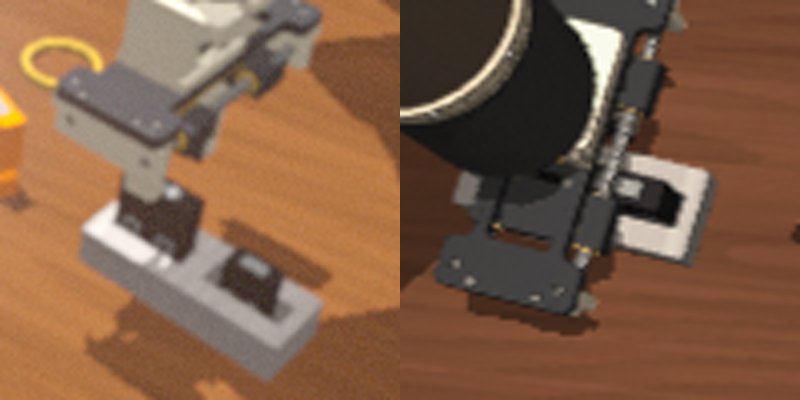

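Fingers are over the taller slab (scene crop (160,215)). The narrow cassette at (255,280) is clear of them.

Call:
servo_tool --pt "4.5 0.2 0.05 1 0" --pt "4.5 0 0 1.5 0" --pt "4.5 0 0 1.5 0" --pt "4.5 0 0 0.4 0" --pt "4.5 0 0 0 0"

```text
time_s: 21.72
tcp_pos: [0.5312, 0.2917, 0.051]
eef_rot: [180.0, -0.1, -98.4]
contact_force: [-0.5, -0.1, -0.3]
gripper_width: 0.045
```

Call:
servo_tool --pt "1.5 0 0 0 0" --pt "1.5 0 0 0 0" --pt "1.5 0 0 0 0" --pt "1.5 0 0 0 0" --pt "1.5 0 0 0 0" --squeeze 8

```text
time_s: 22.35
tcp_pos: [0.5313, 0.2921, 0.0518]
eef_rot: [-180.0, 0.0, -98.4]
contact_force: [-0.7, 0.3, 1.0]
gripper_width: 0.0202
```

Call:
servo_tool --pt "1.5 0 0 0 0" --pt "1.5 0 0 0 0" --pt "1.5 0 0 -0.5 0" --pt "1.5 0 0 -1.5 0" --pt "1.5 0 0 -3 0" --pt "1.5 0 0 -4 0" --pt "1.5 0 0 -4 0" --pt "1.5 0 0 -2 0" --squeeze 18

```text
time_s: 23.35
tcp_pos: [0.5321, 0.2923, 0.2053]
eef_rot: [-179.8, 0.2, -98.4]
contact_force: [1.0, 0.9, -1.0]
gripper_width: 0.0199
```

```bash
python3 -c "
from h import *
go(.5786,-.0155,.19,-80.6)
for n in('scene','top'):
    im=r.capture(n);np.save(n+'6.npy',im)
a=np.load('scene6.npy')[170:310,360:500]
cv2.imwrite('pics/d6.png',cv2.resize(a,(560,560),interpolation=2)[:,:,::-1])"
```

```text
t 23.35 pos [0.5321 0.2923 0.2053] rot [-1.7984e+02  1.7000e-01 -9.8410e+01] F [ 0.97  0.93 -1.01] w 0.0199
tool shift cm [29.78 -9.09  1.47] rows>= 4.987312763176408 spin -17.81
```

View pics/d6.png

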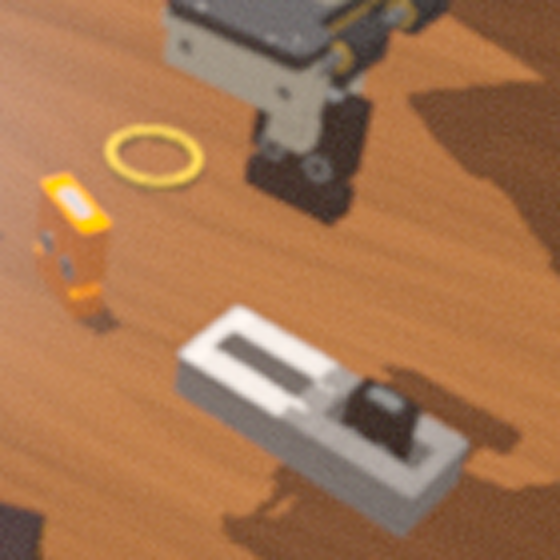

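The fresh cassette is held upright at (310,160), the narrow one is still in its pocket at (380,415), and the orange block is untouched.

Call:
servo_tool --pt "1.5 4 -1.22 0 0" --pt "1.5 5 -1.53 0 0" --pt "1.5 5 -1.53 0 0" --pt "1.5 5 -1.53 0 0" --pt "1.5 5 -1.53 0 0" --pt "1.5 4.5 -1.37 0 0" --pt "1.5 1.2 -0.38 0 -9" --pt "1.5 0 0 0 -9"

```text
time_s: 24.45
tcp_pos: [0.5772, -0.0168, 0.2008]
eef_rot: [179.9, -0.0, -80.3]
contact_force: [0.4, 0.3, -1.3]
gripper_width: 0.0198
```

Call:
servo_tool --pt "1.5 0 0 1.5 0" --pt "1.5 0 0 0 0" --pt "1.5 0 0 0 0"

```text
time_s: 24.82
tcp_pos: [0.5775, -0.015, 0.1862]
eef_rot: [179.9, -0.0, -80.5]
contact_force: [0.1, -0.5, 0.1]
gripper_width: 0.0199
```

```bash
python3 -c "
from h import *
go(.5786,-.0155,.15,-80.6)
for n in('scene','top'):
    im=r.capture(n);np.save(n+'7.npy',im)
a=np.load('scene7.npy')[130:250,250:370]
cv2.imwrite('pics/d7.png',cv2.resize(a,(560,560),interpolation=2)[:,:,::-1])"
```

```text
t 24.82 pos [ 0.5775 -0.015   0.1862] rot [ 1.7995e+02 -2.0000e-02 -8.0500e+01] F [ 0.12 -0.48  0.08] w 0.0199
tool shift cm [ 0.07 -0.1   3.62] rows>= 0.5788513570158993 spin 0.1
```

View pics/d7.png

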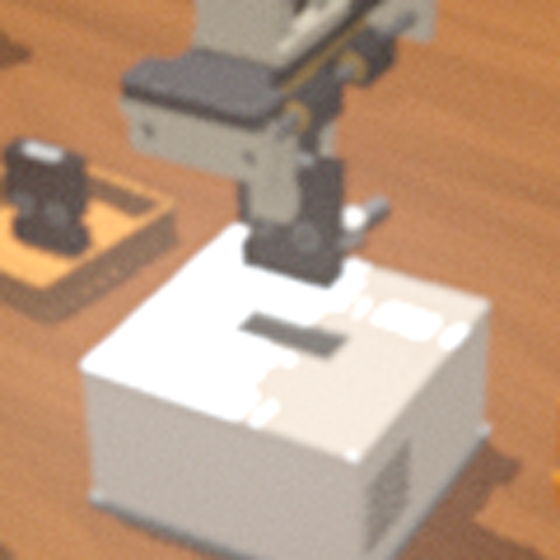

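```bash
python3 - <<'E'
from h import *
c=lambda x,y:(249.6+x/4.667,129.6+y/4.667)
P=onplane('scene',[c(246,261),c(335,286)],.1404);print(P,P.mean(0)[:2]-0.010*np.array([np.cos(np.radians(9.4)),np.sin(np.radians(9.4))]))
Q=onplane('scene',[c(240,327),c(262,313),c(349,338),c(330,357)],.1);print(Q,Q.mean(0))
E
```

```text
[[ 0.58681881 -0.04111138  0.1404    ]
 [ 0.576149    0.01272101  0.1404    ]] [ 0.57161818 -0.01582844]
[[ 0.59424447 -0.04095597  0.1       ]
 [ 0.576281   -0.03991209  0.1       ]
 [ 0.56529544  0.01381668  0.1       ]
 [ 0.58564559  0.01639271  0.1       ]] [ 0.58036663 -0.01266467  0.1       ]
```

```bash
python3 - <<'E'
from h import *
T3=[.5793,-.0153,.2024];T7=[.5775,-.015,.1862]
o=[]
for n,T in(('3',T3),('7',T7)):
    p=proj('scene',T)[0];print(n,p)
    im=np.load(f'scene{n}.npy')
    M=np.array([[10,0,190-10*p[0]],[0,10,200-10*p[1]]],float)
    w=cv2.warpAffine(im,M,(380,500),flags=2);cv2.circle(w,(190,200),3,(255,0,0),-1);o.append(w)
cv2.imwrite('pics/d8.png',np.hstack(o)[:,:,::-1])
E
```

```text
3 [311.47510462 166.7179054 ]
7 [312.1548644  172.06729698]
```

View pics/d8.png

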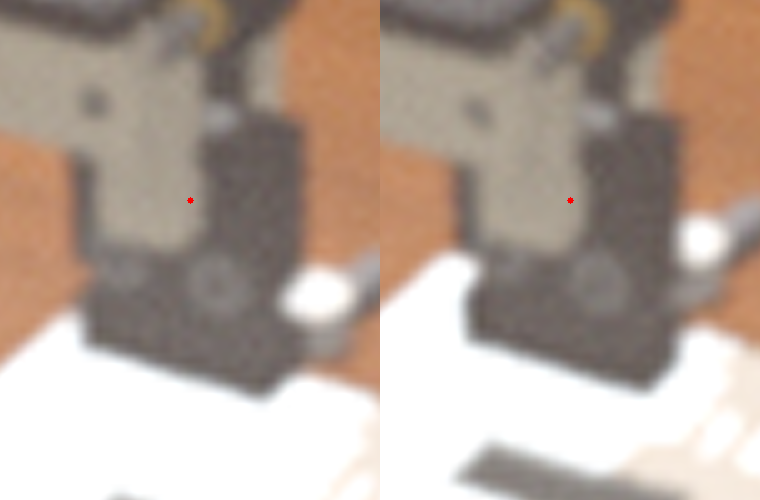

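Call:
servo_tool --pt "1.5 0.12 -0.08 1 0" --pt "1.5 0 0 1 0" --pt "1.5 0 0 1 0" --pt "1.5 0 0 0.5 0" --pt "1.5 0 0 0 0" --pt "1.5 0 0 0 0"

```text
time_s: 25.68
tcp_pos: [0.579, -0.0162, 0.1518]
eef_rot: [-180.0, -0.0, -80.4]
contact_force: [-0.4, -0.1, 0.2]
gripper_width: 0.02
```

Call:
servo_tool --pt "1.5 0 0 0.2 0" --pt "1.5 0 0 0.2 0" --pt "1.5 0 0 0.1 0" --pt "1.5 0 0 0.1 0" --pt "1.5 0 0 0.1 0" --pt "1.5 0 0 0 0"

```text
time_s: 26.42
tcp_pos: [0.5787, -0.0163, 0.1445]
eef_rot: [180.0, -0.0, -80.4]
contact_force: [-0.3, 0.8, -0.5]
gripper_width: 0.02
```

Call:
servo_tool --pt "1.5 0 0 0.1 0" --pt "1.5 0 0 0.1 0" --pt "1.5 0 0 0 0"

```text
time_s: 26.8
tcp_pos: [0.579, -0.0162, 0.1427]
eef_rot: [-180.0, -0.0, -80.4]
contact_force: [0.1, -0.8, -1.9]
gripper_width: 0.02
```

Call:
servo_tool --pt "1.5 0 0 0.1 0" --pt "1.5 0 0 0.1 0" --pt "1.5 0 0 0 0"

```text
time_s: 27.18
tcp_pos: [0.579, -0.0162, 0.1406]
eef_rot: [-180.0, 0.0, -80.4]
contact_force: [1.9, -0.5, -0.7]
gripper_width: 0.0198
```

Call:
servo_tool --pt "1.5 0 0 0.1 0" --pt "1.5 0 0 0.1 0" --pt "1.5 0 0 0.1 0" --pt "1.5 0 0 0 0"

```text
time_s: 27.68
tcp_pos: [0.579, -0.0162, 0.1376]
eef_rot: [-180.0, 0.0, -80.4]
contact_force: [2.6, -0.4, -0.8]
gripper_width: 0.0197
```

Call:
servo_tool --pt "1.5 0 -0.05 0.15 0" --pt "1.5 0 0 0.15 0" --pt "1.5 0 0 0.15 0" --pt "1.5 0 0 0 0"

```text
time_s: 28.18
tcp_pos: [0.5791, -0.0162, 0.1328]
eef_rot: [180.0, 0.0, -80.4]
contact_force: [2.8, 1.4, -2.3]
gripper_width: 0.0201
```

Call:
servo_tool --pt "1.5 0 -0.05 0.2 0" --pt "1.5 0 -0.03 0.2 0" --pt "1.5 0 0 0.2 0" --pt "1.5 0 0 0.2 0" --pt "1.5 0 0 0 0"

```text
time_s: 28.8
tcp_pos: [0.5798, -0.0161, 0.1248]
eef_rot: [180.0, -0.0, -80.4]
contact_force: [0.2, -0.1, -0.9]
gripper_width: 0.0198
```

Call:
servo_tool --pt "1.5 0 0 0.3 0" --pt "1.5 0 0 0.3 0" --pt "1.5 0 0 0.3 0" --pt "1.5 0 0 0.3 0" --pt "1.5 0 0 0 0"

```text
time_s: 29.42
tcp_pos: [0.5798, -0.0161, 0.1127]
eef_rot: [180.0, -0.0, -80.4]
contact_force: [-0.1, 0.5, -0.9]
gripper_width: 0.0197
```

Call:
servo_tool --pt "1.5 0 0 0.2 0" --pt "1.5 0 0 0.2 0" --pt "1.5 0 0 0.1 0" --pt "1.5 0 0 0.1 0" --pt "1.5 0 0 0 0"

```text
time_s: 30.05
tcp_pos: [0.58, -0.016, 0.107]
eef_rot: [180.0, -0.0, -80.4]
contact_force: [-0.1, 0.1, -1.1]
gripper_width: 0.0195
```

Call:
servo_tool --pt "1.5 0 0 0.1 0" --pt "1.5 0 0 0.05 0" --pt "1.5 0 0 0 0"

```text
time_s: 30.42
tcp_pos: [0.58, -0.016, 0.1055]
eef_rot: [180.0, -0.0, -80.4]
contact_force: [-0.0, 0.5, -0.7]
gripper_width: 0.0199
```

Call:
servo_tool --pt "1.5 0 0 0.05 0" --pt "1.5 0 0 0.05 0" --pt "1.5 0 0 0 0"

```text
time_s: 30.8
tcp_pos: [0.5801, -0.016, 0.1048]
eef_rot: [-180.0, -0.0, -80.4]
contact_force: [-0.8, -0.0, 1.5]
gripper_width: 0.0198
```

Call:
servo_tool --pt "2.5 0 0 0 0" --pt "3.5 0 0 0 0" --pt "4.5 0 0 0 0" --pt "4.5 0 0 0 0" --pt "4.5 0 0 -1.5 0" --pt "4.5 0 0 -2 0" --pt "4.5 0 0 -1 0" --pt "0 0 0 0 0"

```text
time_s: 31.8
tcp_pos: [0.5806, -0.0159, 0.1507]
eef_rot: [-179.9, 0.0, -80.4]
contact_force: [0.2, 1.0, -0.7]
gripper_width: 0.0393
```

```bash
python3 -c "
from h import *
go(.579,-.016,.1355,-80.6)
for n in('scene','top'):
    im=r.capture(n);np.save(n+'9.npy',im)
a=np.load('scene9.npy')[150:270,250:380];b=np.load('top9.npy')[145:235,285:375]
cv2.imwrite('pics/d9.png',np.hstack([cv2.resize(a,(390,360),interpolation=2),cv2.resize(b,(360,360),interpolation=2)])[:,:,::-1])"
```

```text
t 31.8 pos [ 0.5806 -0.0159  0.1507] rot [-1.7988e+02  1.0000e-02 -8.0420e+01] F [ 0.19  1.02 -0.67] w 0.0393
tool shift cm [-0.01  0.16  1.52] rows>= 0.24520497176694056 spin 0.18
```

View pics/d9.png

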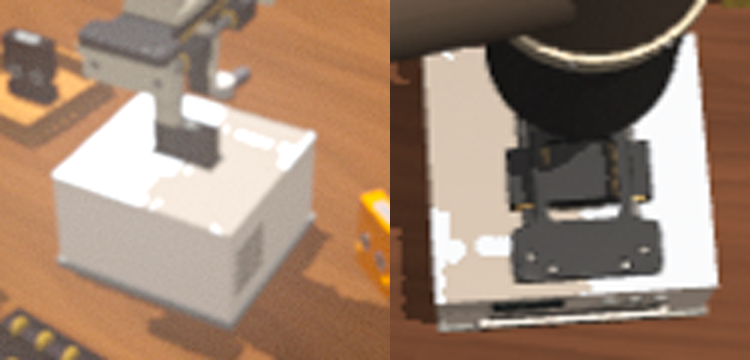

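The fresh cassette sits in the slot at carriage-up height. Next I'll close the fingers and press on its top.

Call:
servo_tool --pt "0 0 0.1 0 0" --pt "0 0 0 0 0" --pt "0 0 0 0 0" --pt "0 0 0 0.6 0" --pt "0 0 0 0.6 0" --pt "0 0 0 0.2 0" --pt "0 0 0 0.1 0" --pt "0 0 0 0 0"

```text
time_s: 32.9
tcp_pos: [0.5791, -0.0162, 0.1346]
eef_rot: [-180.0, -0.0, -80.4]
contact_force: [0.2, -0.3, -0.5]
gripper_width: 0.0003
```

Call:
servo_tool --pt "0 0 0 0.1 0" --pt "0 0 0 0.1 0" --pt "0 0 0 0.1 0" --pt "0 0 0 0.1 0" --pt "0 0 0 0.1 0" --pt "0 0 0 0.1 0"

```text
time_s: 33.65
tcp_pos: [0.5792, -0.0162, 0.1286]
eef_rot: [-180.0, -0.0, -80.4]
contact_force: [-0.2, 0.3, 3.4]
gripper_width: 0.0005
```

Call:
servo_tool --pt "0 0 0 0.1 0" --pt "0 0 0 0.1 0" --pt "0 0 0 0.1 0" --pt "0 0 0 0.1 0" --pt "0 0 0 0.1 0" --pt "0 0 0 0.1 0"

```text
time_s: 34.4
tcp_pos: [0.5791, -0.0162, 0.1226]
eef_rot: [-180.0, -0.0, -80.4]
contact_force: [-0.4, -0.2, 4.9]
gripper_width: 0.0002
```

Call:
servo_tool --pt "0 0 0 0.1 0" --pt "0 0 0 0.1 0" --pt "0 0 0 0.1 0" --pt "0 0 0 0.1 0" --pt "0 0 0 0.1 0" --pt "0 0 0 0.1 0"

```text
time_s: 35.15
tcp_pos: [0.5791, -0.0162, 0.1166]
eef_rot: [-180.0, -0.0, -80.4]
contact_force: [-0.4, 0.2, 5.9]
gripper_width: 0.0003
```

Call:
servo_tool --pt "0 0 0 0.1 0" --pt "0 0 0 0.05 0" --pt "0 0 0 0.05 0"

```text
time_s: 35.52
tcp_pos: [0.5792, -0.0162, 0.1146]
eef_rot: [-180.0, -0.0, -80.4]
contact_force: [-0.3, 0.9, 5.3]
gripper_width: 0.0005
```

Call:
servo_tool --pt "0 0 0 0.05 0" --pt "0 0 0 0.05 0"

```text
time_s: 35.78
tcp_pos: [0.5792, -0.0162, 0.1137]
eef_rot: [-180.0, -0.0, -80.4]
contact_force: [-0.8, 0.7, 5.9]
gripper_width: 0.0003
```

Call:
servo_tool --pt "0 0 0 0.05 0" --pt "0 0 0 0.05 0"

```text
time_s: 36.02
tcp_pos: [0.5791, -0.0162, 0.1127]
eef_rot: [-180.0, -0.0, -80.4]
contact_force: [-0.8, 1.2, 5.7]
gripper_width: 0.0007
```

Call:
servo_tool --pt "0 0 0 0.05 0" --pt "0 0 0 0.05 0"

```text
time_s: 36.28
tcp_pos: [0.5791, -0.0162, 0.1117]
eef_rot: [-180.0, -0.0, -80.4]
contact_force: [0.4, 0.3, 6.3]
gripper_width: 0.0003
```

Call:
servo_tool --pt "0 0 0 0.05 0" --pt "0 0 0 0.05 0"

```text
time_s: 36.52
tcp_pos: [0.5792, -0.0162, 0.1107]
eef_rot: [-180.0, -0.0, -80.4]
contact_force: [-1.3, 0.4, 6.3]
gripper_width: 0.0006
```

Call:
servo_tool --pt "0 0 0 0.05 0" --pt "0 0 0 0.05 0"

```text
time_s: 36.78
tcp_pos: [0.5792, -0.0162, 0.1098]
eef_rot: [-180.0, -0.0, -80.4]
contact_force: [-0.5, 0.6, 6.1]
gripper_width: 0.0002
```

Call:
servo_tool --pt "0 0 0 0.05 0" --pt "0 0 0 0.05 0"

```text
time_s: 37.02
tcp_pos: [0.5792, -0.0162, 0.1088]
eef_rot: [-180.0, -0.0, -80.4]
contact_force: [0.8, -0.1, 7.1]
gripper_width: 0.0006
```

Call:
servo_tool --pt "0 0 0 0.05 0" --pt "0 0 0 0.05 0"

```text
time_s: 37.28
tcp_pos: [0.5792, -0.0162, 0.1078]
eef_rot: [-180.0, -0.0, -80.4]
contact_force: [-1.0, 0.4, 6.7]
gripper_width: 0.0
```

Call:
servo_tool --pt "0 0 0 0.05 0" --pt "0 0 0 0.05 0"

```text
time_s: 37.52
tcp_pos: [0.5792, -0.0162, 0.1069]
eef_rot: [-180.0, -0.0, -80.4]
contact_force: [-1.0, -0.2, 6.4]
gripper_width: 0.0005
```

Call:
servo_tool --pt "0 0 0 0.05 0" --pt "0 0 0 0.05 0"

```text
time_s: 37.78
tcp_pos: [0.5792, -0.0162, 0.1059]
eef_rot: [-180.0, -0.0, -80.4]
contact_force: [-1.3, -0.4, 6.6]
gripper_width: 0.0001
```

Call:
servo_tool --pt "0 0 0 0.05 0" --pt "0 0 0 0.05 0"

```text
time_s: 38.02
tcp_pos: [0.5792, -0.0162, 0.1049]
eef_rot: [-180.0, -0.0, -80.4]
contact_force: [-1.3, 0.6, 7.0]
gripper_width: 0.0002
```

Call:
servo_tool --pt "0 0 0 0.05 0" --pt "0 0 0 0.05 0"

```text
time_s: 38.28
tcp_pos: [0.5796, -0.0162, 0.1044]
eef_rot: [-179.9, -0.0, -80.4]
contact_force: [-1.4, 0.3, 11.4]
gripper_width: 0.0006
```

Hard stop again at about 0.1045. I'll hold one row with a slight push, then release slowly.

Call:
servo_tool --pt "0 0 0 0.01 0" --pt "0 0 0 0 0"

```text
time_s: 38.52
tcp_pos: [0.5796, -0.0162, 0.1044]
eef_rot: [-179.9, -0.0, -80.4]
contact_force: [-2.0, 0.2, 11.0]
gripper_width: 0.0006
```

Call:
servo_tool --pt "0 0 0 -0.1 0" --pt "0 0 0 -0.2 0" --pt "0 0 0 -0.3 0" --pt "0 0 0 -0.4 0" --pt "0 0 0 -0.4 0" --pt "0 0 0 -0.4 0" --pt "0 0 0 -2 0" --pt "0 0 0 -4 0"

```text
time_s: 39.52
tcp_pos: [0.5771, -0.0164, 0.1798]
eef_rot: [179.7, 0.0, -80.4]
contact_force: [0.8, 0.7, -0.1]
gripper_width: 0.0006
```

Call:
servo_tool --pt "0 0 0 -4 0" --pt "0 -5 0 0 0" --pt "0 -5.5 0 0 0" --pt "0 -5.5 0 0 0" --pt "0 -5.5 0 0 0" --pt "0 -3 0 0 0" --pt "0 0 0 0 0"

```text
time_s: 40.4
tcp_pos: [0.5372, 0.2271, 0.2205]
eef_rot: [179.9, -0.0, -80.3]
contact_force: [0.3, 0.8, -0.0]
gripper_width: 0.0004
```

```bash
python3 - <<'E'
from h import *
go(.579,-.016,.1355,-80.6)
for n in('scene','top'):
    im=r.capture(n);np.save(n+'10.npy',im);cv2.imwrite(f'pics/{n}10.png',im[:,:,::-1])
a=np.load('scene10.npy')[150:270,250:380];b=np.load('scene0.npy')[150:270,250:380]
cv2.imwrite('pics/d10.png',np.hstack([cv2.resize(a,(390,360),interpolation=2),cv2.resize(b,(390,360),interpolation=2)])[:,:,::-1])
E
```

```text
t 40.4 pos [0.5372 0.2271 0.2205] rot [ 1.799e+02 -3.000e-02 -8.027e+01] F [ 0.28  0.78 -0.04] w 0.0004
tool shift cm [ 2.467e+01 -2.000e-02  8.510e+00] rows>= 4.174946143376002 spin 0.33
```

View pics/d10.png

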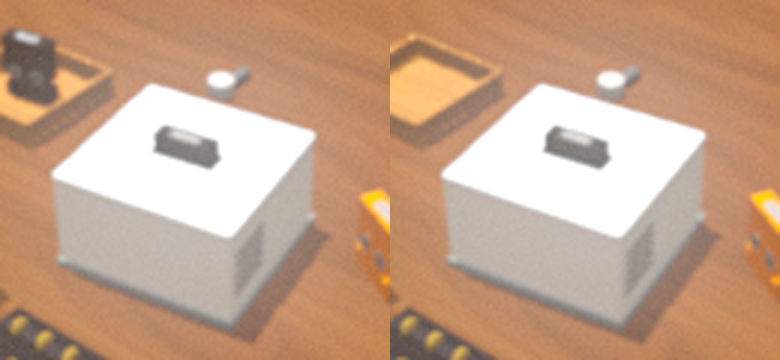

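View pics/scene10.png

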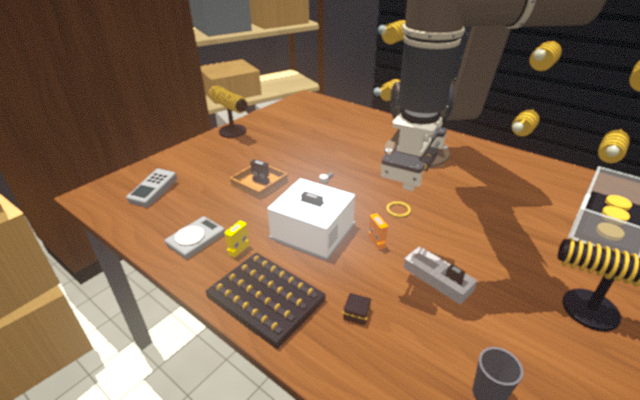

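View pics/top10.png

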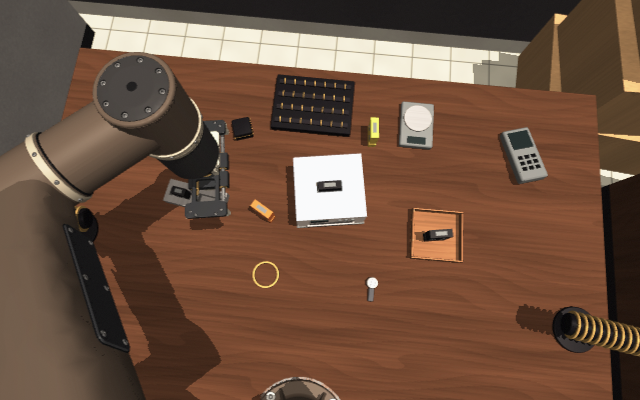

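The fresh cassette sits caught at the same height as the original did. The spent one stands in the tray at top (437,235), and everything else is where it was. Handing in.

```bash
python3 -c "
from plant import r
print(r.close_job())"
```

```text
the job is handed in; nothing more can be done
None
```

The cassette change is done and handed in at about 40.5 s of the 72 s allowed.

- **Spent cassette out:** I pressed it to the hard stop, where the force reading was about 12 N. The catch let go and the cassette rose. I pulled it straight up and stood it upright in the wooden tray.
- **Fresh cassette in:** I took the taller slab from the stand and lowered it into the slot. Side forces on the way in stayed under about 3 N. I released it on the carriage, pressed it with closed fingers to the stop (about 11.4 N), then backed the arm away.

**Last checks:**
- In the final scene picture the fresh cassette stands as high as the spent one did when caught at the start.
- The spent cassette stands in the tray.
- The narrow cassette, orange and yellow blocks, bangle, loupe and ring box look unmoved.
- The highest force reading on the printer or a cassette in it was about 12 N. I read forces only at the end of each move, so brief peaks between readings were not seen.

**Disagreements:**
- The two cameras differed by up to about 5 mm on the printer's position. I used the tool position measured while gripping the spent cassette in the slot instead.
- My attempt to check the held fresh cassette's alignment over the slot from one camera was inconclusive. I compared its offset in the grip with the spent cassette's instead, and it went in without jamming.

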